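# Roll check on the pipe offcuts

## Task

A squashed pipe offcut has failed its roll check and sits stuck on the little wooden ramp: take it off and put it in the scrap bin. Then pick out the one round pipe offcut lying on the bench, lay it crosswise on the upper part of the ramp and let go, so that it rolls down by itself and comes to rest against the stop board at the foot.

Things in the scene. Friction and masses are not known exactly. Their poses are not given: they have to be found in the camera images.
- ramp: Fixed plywood ramp, upper end nearest the robot. Origin: middle of its 340 mm long footprint, at bench height; x level, pointing downhill, y across, z up. Flat 9 degree surface, 69 mm high at the upper end (x -170 mm), 42 at x 0, 15 at the foot (x +170), where a 55 mm high stop board stands; 160 mm wide between rails that rise 15 mm above it, 12 thick. Round pieces roll down it.
- squashed_center (a point): Centre of the squashed steel pipe offcut lying crosswise on the ramp, flat side down: oval section 48 mm wide, 26 mm thick, 100 mm long, dark ends, 150 g. Its centre is 13 mm above the ramp surface. y runs along its length; while it lies on the ramp x points level downhill and z straight up.
- round_center (a point): Centre of the round steel pipe offcut: 40 mm diameter, 100 mm long, dark ends, about 150 g, on the bench, centre 20 mm up; x runs along its length. In the same row, 0.1 m or more apart, lie a hexagonal steel bar (30 mm across, 100 mm long) and a square timber offcut (38 mm, 110 mm long); their order changes.
- scrap_bin: Open black plastic tray fixed to the bench, 180 x 180 mm outside, 60 mm high, walls 4 mm. Origin: middle of its underside, at bench height; x and y along its sides, z up.
Mind the look-alikes: they are no part of the job. What is shaped like the part that bears round_center but purple is not meant. What is shaped like the part that bears squashed_center but purple is not meant.

How it is judged:
On the way, in this order (a step that is already met when the one before it is completed fails the run):
1. the squashed pipe lies in the scrap bin, let go (x of squashed_center in the frame of scrap_bin between -0.085 and 0.085 m and y of squashed_center in the frame of scrap_bin between -0.085 and 0.085 m and height (world z) of squashed_center below 0.055 m and contact force between squashed_pipe and the fingers below 0.1 N), for 0.1 s.
2. the round pipe touches the upper half of the ramp, lying crosswise (contact force between round_pipe and ramp above 0.02 N and x of round_center in the frame of ramp below -0.02 m and angle between the x axis of round_center and the y axis of ramp, either way round below 0.35 rad), for 0.04 s.
3. the round pipe rolls freely down the lower half of the ramp, untouched by the gripper (contact force between round_pipe and ramp above 0.02 N and contact force between round_pipe and the fingers below 0.05 N and x of round_center in the frame of ramp between 0 and 0.14 m and linear speed of round_pipe above 0.1 m/s), for 0.04 s.
At the end, for the whole second after the job is handed in: The squashed pipe lies in the scrap bin (its centre within the walls and lower than 55 mm), and the round pipe rests on the ramp at its foot, its centre 125 to 170 mm downhill of the ramp's middle, both still (x of round_center in the frame of ramp between 0.125 and 0.17 m and y of round_center in the frame of ramp between -0.07 and 0.07 m and height (world z) of round_center below 0.06 m and linear speed of each of round_pipe, squashed_pipe below 0.05 m/s and x of squashed_center in the frame of scrap_bin between -0.085 and 0.085 m and y of squashed_center in the frame of scrap_bin between -0.085 and 0.085 m and height (world z) of squashed_center below 0.055 m); the robot touches nothing.
It also fails if it takes over 53 s, if anything falls off the work surface, if the arm or the gripper's body presses on something with over 40 N, if the wrist force passes 120 N, or if a joint passes its speed limit or range.

## Robot

A 6-joint arm with a two-finger parallel gripper is mounted at the origin on the work surface. World frame = base frame: x ahead of the robot, y to its left, z up, the work surface at z = 0. Lengths are in m, angles in rad, forces in N, time in s.
With the tool pointing down it reaches from about 0.275 to 0.75 m from the base axis. Payload 10.2 kg.
Tool frame: the origin (TCP) lies at the very end of the fingers, on their centre line; the grasp point (between the pads) lies r.tcp_to_grasp behind it (r.tcp_to_grasp is the distance from the TCP to the grasp point, in m); z points along the fingers, y is the line along which they close (so a half turn about z gives the same grasp; the last joint's range is limited). The gripper opens to 88 mm and grips with 3 to 60 N. Pads are 18 mm wide; open, the fingers measure 123 mm over their backs; the gripper's body (75 mm by 187 mm) begins 45 mm behind the grasp point.
Start: joints at [-1.492, 0.313, 1.498, -0, 1.331, -0.223], TCP at [0.156, -0.501, 0.239] pointing down, gripper open.
Joint ranges: [-2.94, 2.94], [-0.97, 2.17], [0.19, 2.56], [-1.23, 4.37], [0.02, 3.11], [-2.88, 2.88]. Speed limits (rad/s): [2.39, 2.39, 3.01, 3.14, 3.14, 3.14].

## Interface

Orientations are given as a 3x3 rotation matrix whose columns are the frame's x, y, z axes.
In Python, from cell import r gives the robot as it stands.
- The arm moves only by the tool jog_arm, never from a script. Its argument "targets" is a list that holds one entry, the list of rows, each a list of 7 numbers: the shift along the tool's x, y, z in units of 0.04 m (1.0 is 0.04 m), then the turn, a rotation vector about the tool's x, y, z in units of 5 degrees (1.0 is 5 degrees), then the closure, from -1 (fully open) to 1 (shut), so that 0 is half open. A call has exactly 8 rows; each row shifts and turns the commanded pose from where the row before left it, along the tool's axes as they then stand; what a row does not reach is not made up. A row lasts 1/12 s, in which the tool goes at most 41.7 mm and 7.16 degrees, less where a joint would pass 70% of its speed; a pose out of reach is approached as far as the arm can. A call with a number of a shift or a turn outside -1 to 1 is refused whole. A call with a gripper value outside its range is refused whole. The fingers move at their own pace and stop on an object; "squeeze" is the grip in N (left out, the last holds). Time passes only in rows, so rows that do not move let the fingers close, or fill a call up. It gives the time, the measured TCP pose, the force, the opening and the grip force at its end, in the units of the state.
- r.read_state(): the state, without advancing time (a new reading comes with each control period).
- r.grab_frame(name): name is "side" or "top"; returns (picture, depth): 400x640x3 uint8, blue, green, red; 400x640 float32, m along the optical axis (not along the pixel's ray), 0 where there is no reading.
- r.camera_params(name): a dict with "fx", "fy", "cx", "cy" (pixels), "k1" (the pictures are not rectified: a ray, as slopes to the right and down, at radius r is drawn at 1 + k1 r^2 times it, then the intrinsics apply), "extrinsics" (4x4, takes a point from camera to world coordinates). Camera axes: x right, y down, z forward; pixel columns grow to the right and rows downward; lengths in m; the calibration is good to about 2 mm. A picture is of the moment at which its call begins. camera_params takes no time and is no camera call.
- r.sign_off(): hands the job in; it is judged then, once.
The state is a dict: "clock": time; "joint_pos": joint angles; "joint_velocities": joint speeds; "tau": joint torques, N m; "tcp_pos": TCP position; "eef_rot": TCP orientation; "force": force on the tool from outside, world axes, zero at the start; "wrist_torque": the same for the moment, N m; "finger_gap": opening from 0.0 (shut) to 1.0 (fully open); "finger_force": force on a finger pad.
Only numpy, scipy, OpenCV 4.12 (cv2) and the standard library are available. Lean on these libraries where they do the work, as an engineer would, in place of code of your own. Each camera call takes 0.05 s, during which the arm holds its last target. There are 200 camera calls.

## Working session

There is one attempt and no reset: what is moved stays moved. The work goes in short steps, Python scripts to look and compute and a tool call to move; the robot and the scene stay as the last step left them, time stands still between calls to the robot, and variables do not carry over. Pictures are saved under pics/ and viewed, at most 10 in all, crops included, and the job is handed in when it is done.

Besides the shell and the picture viewer there is one more tool, called after "Call:" as name(argument=value, ...), one argument or row to a line, values as JSON. jog_arm: Moves the arm, as the interface text tells. Its arguments: {"type":"object","properties":{"targets":{"type":"array","items":{"type":"array","items":{"type":"array","items":{"type":"number"}}}},"squeeze":{"type":"number"}},"required":["targets"]}

```bash
ls; mkdir -p pics
cat > h.py <<'E'
import numpy as np, cv2
from cell import r
def cloud(name):
    im,d=r.grab_frame(name); p=r.camera_params(name)
    h,w=d.shape; u,v=np.meshgrid(np.arange(w),np.arange(h))
    K=np.array([[p['fx'],0,p['cx']],[0,p['fy'],p['cy']],[0,0,1.]])
    n=cv2.undistortPoints(np.stack([u,v],-1).reshape(-1,1,2).astype(np.float64),K,np.array([p['k1'],0,0,0,0.])).reshape(h,w,2)
    c=np.dstack([n[...,0]*d,n[...,1]*d,d]); T=np.array(p['extrinsics'])
    W=c@T[:3,:3].T+T[:3,3]; W[d==0]=np.nan
    return im,W
E
python3 - <<'E'
from h import *
print(r.tcp_to_grasp,r.read_state())
for n in('top','side'):
    im,W=cloud(n); cv2.imwrite(f'pics/{n}0.png',im); np.savez(f'{n}0.npz',im=im,W=W)
    print(np.array(r.camera_params(n)['extrinsics']).round(3).tolist())
E
```

```text
pics
0.0187 {'clock': 0.0, 'joint_pos': array([-1.49243277e+00,  3.13438322e-01,  1.49840476e+00, -1.72594636e-05,
        1.33099183e+00, -2.23389476e-01]), 'joint_velocities': array([-1.20698234e-03, -2.48173365e-03, -5.33731229e-06,  6.61260731e-04,
        1.21992209e-03, -1.09871798e-03]), 'tau': array([ 3.56967385e-04, -4.02209508e+01, -2.52271610e+01,  6.94690878e-02,
        3.52296315e-02, -9.98065025e-05]), 'tcp_pos': array([ 0.15599783, -0.50104193,  0.23817921]), 'eef_rot': array([[ 9.54815759e-01,  2.97198339e-01, -1.13962346e-04],
       [ 2.97198248e-01, -9.54814993e-01,  1.23713417e-03],
       [ 2.58861264e-04, -1.21510461e-03, -9.99999228e-01]]), 'force': array([0.12683202, 0.1300194 , 0.87374707]), 'wrist_torque': array([-0.01220452,  0.02716113, -0.06086043]), 'finger_force': 0.0, 'finger_gap': 1.0001850409949273}
[[0.02, -0.991, 0.136, 0.402], [-1.0, -0.019, 0.002, 0.009], [0.0, -0.136, -0.991, 1.446], [0.0, 0.0, 0.0, 1.0]]
[[0.992, -0.084, 0.09, 0.506], [-0.122, -0.752, 0.648, -0.646], [0.014, -0.654, -0.756, 0.861], [0.0, 0.0, 0.0, 1.0]]
```

View pics/top0.png

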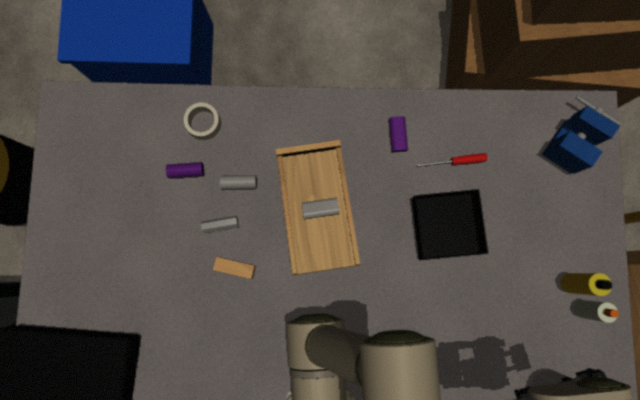

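View pics/side0.png

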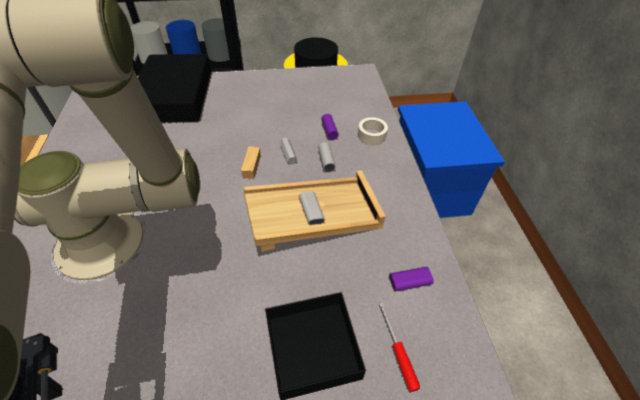

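Top view: the squashed pipe is at (320,208) on the ramp, with the stop board at (308,148). The bin is at (449,225).
Candidates for round: grey (238,182), grey hex-like (219,224), timber (234,268), purple (185,170) and purple (398,133). Candidates for squashed: grey (320,208), and a purple one. I choose (238,182) for round and (320,208) for squashed, and will check both in a crop.

```bash
cat > m.py <<'E'
from h import *
D=np.load('top0.npz'); im,W=D['im'],D['W']
S=np.load('side0.npz'); 
cv2.imwrite('pics/crop.png',np.hstack([cv2.resize(im[130:290,190:360],None,fx=2.3,fy=2.3,interpolation=2),cv2.resize(S['im'][100:260,230:400],None,fx=2.3,fy=2.3,interpolation=2)]))
def rect(box,zmin,W=W,zmax=.2,extra=None):
    u0,v0,u1,v1=box; P=W[v0:v1,u0:u1].reshape(-1,3); P=P[(P[:,2]>zmin)&(P[:,2]<zmax)]
    (c,s,a)=cv2.minAreaRect(P[:,:2].astype(np.float32)); print(box,'c',np.round(c,3),'s',np.round(s,3),'ang',round(a,1),'med',np.nanmedian(P,0).round(3),'zmax',np.nanpercentile(P[:,2],97).round(3),len(P))
rect((215,170,262,195),.012); rect((195,210,243,238),.012); rect((205,253,260,282),.012)
rect((270,135,365,278),.008); rect((405,185,492,265),.035)
print('bench',np.nanmedian(W[300:320,180:260].reshape(-1,3),0).round(4))
# squashed: height above fitted ramp plane
P=W[155:270,282:355].reshape(-1,3); P=P[P[:,2]>.008]
best=0
rng=np.random.default_rng(0)
for _ in range(500):
    q=P[rng.choice(len(P),3)]; A=np.c_[q[:,:2],np.ones(3)]
    try:k=np.linalg.solve(A,q[:,2])
    except Exception: continue
    if abs(np.hypot(k[0],k[1])-.158)>.03: continue
    n=(abs(P@[*k[:2],-1]+k[2])<.002).sum()
    if n>best: best,kb=n,k
print('plane',kb.round(3),best,len(P),'slope',np.degrees(np.arctan(np.hypot(*kb[:2]))),'downhill dir',np.degrees(np.arctan2(-kb[1],-kb[0])))
Q=W[192:226,295:348].reshape(-1,3); h=Q[:,2]-(Q[:,:2]@kb[:2]+kb[2]); Q=Q[(h>.012)]
c,s,a=cv2.minAreaRect(Q[:,:2].astype(np.float32)); print('sq',np.round(c,3),np.round(s,3),a,h.max())
E
python3 m.py
```

```text
(215, 170, 262, 195) c [0.656 0.251] s [0.04 0.1 ] ang 2.9 med [0.653 0.249 0.037] zmax 0.045 499
(195, 210, 243, 238) c [0.535 0.301] s [0.035 0.1  ] ang 10.9 med [0.533 0.299 0.028] zmax 0.035 429
(205, 253, 260, 282) c [0.413 0.253] s [0.11  0.038] ang 77.7 med [0.413 0.25  0.039] zmax 0.044 561
(270, 135, 365, 278) c [0.595 0.023] s [0.406 0.266] ang 2.0 med [0.58  0.023 0.051] zmax 0.074 8420
(405, 185, 492, 265) c [ 0.544 -0.347] s [0.18 0.18] ang 6.9 med [ 0.554 -0.363  0.057] zmax 0.066 717
bench [0.2949 0.2911 0.0006]
plane [-0.153 -0.03   0.132] 3014 7425 slope 8.865940534948216 downhill dir 10.902113490031626
sq [ 0.585 -0.002] [0.055 0.134] 14.495527267456055 nan
```

View pics/crop.png

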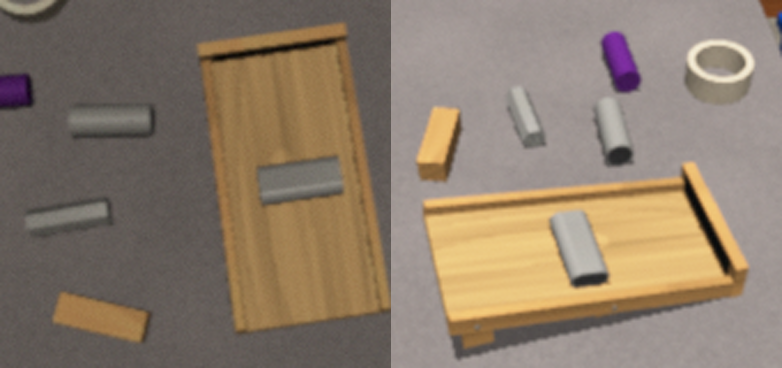

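The crop confirms it: a round grey tube with dark ends at (238,182), the hex bar with flat facets at (219,224), and a flat squashed pipe on the ramp. Next I refine the ramp yaw and the squashed pipe's centre.

```bash
cat > m2.py <<'E'
from h import *
D=np.load('top0.npz'); im,W=D['im'],D['W']
hh=W[...,2]-(W[...,0]*-.153+W[...,1]*-.03+.132)
box=np.zeros(hh.shape,bool); box[130:285,265:372]=1
def comp(m):
    m=cv2.morphologyEx((m&box).astype(np.uint8),cv2.MORPH_OPEN,np.ones((3,3)))
    n,l,s,c=cv2.connectedComponentsWithStats(m); return l
def show(n,m):
    P=W[m]; c,s,a=cv2.minAreaRect(P[:,:2].astype(np.float32)); print(n,np.round(c,4),np.round(s,3),round(a,1),'med',np.median(P,0).round(3),len(P))
l=comp((W[...,2]>.012)); k=l[240,320]; show('ramp',l==k)
sq=(hh>.014); l=comp(sq)
for k in range(1,l.max()+1):
    if (l==k).sum()>40: show('h>14 %s'%(np.argwhere(l==k).mean(0).round()),l==k)
# refit plane with wider data
P=W[155:270,282:355].reshape(-1,3);h=hh[155:270,282:355].ravel();P=P[abs(h)<.004]
k=np.linalg.lstsq(np.c_[P[:,:2],np.ones(len(P))],P[:,2],rcond=None)[0];print(k.round(4),np.degrees(np.arctan2(k[1],k[0]))+180)
g=cv2.cvtColor(im,cv2.COLOR_BGR2HSV); b=np.zeros(hh.shape,bool); b[190:228,292:350]=1
l=comp((g[...,1]<60)&b); k=l[208,320]; show('sq by colour',(l==k)&np.isfinite(hh))
print(W[208,320],hh[208,320])
E
python3 m2.py
```

```text
ramp [0.5871 0.0229] [0.359 0.185] 9.5 med [0.579 0.023 0.051] 8343
h>14 [148. 309.] [0.754  0.0513] [0.02  0.184] 9.2 med [0.753 0.049 0.054] 509
h>14 [208. 321.] [0.5806 0.0128] [0.048 0.1  ] 9.3 med [0.579 0.012 0.068] 600
[-0.1546 -0.0269  0.1328] 9.883255952172078
sq by colour [0.5796 0.0146] [0.044 0.099] 9.4 med [0.579 0.014 0.068] 548
[0.57852201 0.01429122 0.07076462] 0.02770722418048717
```

```bash
cat > plan.py <<'E'
import sys
from h import *
from scipy.spatial.transform import Rotation as Ro
RAMP=np.array([.5804,.0226,0]); YAW=np.radians(9.4)
def down(yaw_y,tilt=0):   # tool y along heading yaw_y, pitched down by tilt
    d=np.array([np.cos(yaw_y),np.sin(yaw_y),0]); n=np.sin(tilt)*d+[0,0,np.cos(tilt)]
    y=np.cos(tilt)*d-[0,0,np.sin(tilt)]; return np.c_[np.cross(y,-n),y,-n],n
def plan(*legs):          # legs: (pos, R, rows); prints rounded rows from the present pose
    s=r.read_state(); p=np.array(s['tcp_pos']); R=np.array(s['eef_rot'])
    for P,Q,n in legs:
        for i in range(n):
            k=n-i; d=R.T@(np.array(P)-p)/k/.04; w=np.degrees((Ro.from_matrix(R).inv()*Ro.from_matrix(Q)).as_rotvec())/k/5
            d,w=d.round(2 if k==1 else 1),w.round(2 if k==1 else 1)
            p=p+R@d*.04; R=R@Ro.from_rotvec(np.radians(w*5)).as_matrix()
            print([*map(float,d+0.),*map(float,w+0.)])
        print('->',p.round(4))
E
python3 - <<'E'
from plan import *
R,n=down(YAW,np.radians(9)); c=np.array([.580,.0128,.0555])
plan((c+.09*n,R,24),(c-.008*n,R,8))
E
```

```text
[0.6, -0.4, 0.1, 0.1, -0.1, -0.7]
[0.6, -0.3, 0.1, 0.1, -0.1, -0.7]
[0.6, -0.3, 0.1, 0.1, -0.1, -0.7]
[0.7, -0.3, 0.1, 0.1, -0.1, -0.7]
[0.7, -0.2, 0.1, 0.0, -0.1, -0.7]
[0.7, -0.2, 0.1, 0.0, 0.0, -0.7]
[0.7, -0.1, 0.1, 0.1, 0.0, -0.7]
[0.7, -0.1, 0.1, 0.1, -0.1, -0.7]
[0.7, 0.0, 0.1, 0.0, -0.1, -0.7]
[0.7, 0.0, 0.1, 0.1, 0.0, -0.7]
[0.7, 0.0, 0.1, 0.0, -0.1, -0.7]
[0.7, 0.1, 0.1, 0.1, 0.0, -0.7]
[0.7, 0.1, 0.0, 0.0, -0.1, -0.7]
[0.7, 0.2, 0.0, 0.1, 0.0, -0.7]
[0.7, 0.2, 0.0, 0.0, -0.1, -0.7]
[0.7, 0.2, 0.0, 0.1, 0.0, -0.7]
[0.6, 0.3, 0.0, 0.0, -0.1, -0.6]
[0.6, 0.3, 0.0, 0.1, 0.0, -0.7]
[0.6, 0.4, 0.1, 0.0, -0.1, -0.6]
[0.6, 0.4, 0.0, 0.1, 0.0, -0.7]
[0.6, 0.4, 0.0, 0.0, -0.1, -0.6]
[0.5, 0.5, 0.1, 0.1, 0.0, -0.7]
[0.5, 0.5, 0.0, 0.0, -0.1, -0.6]
[0.53, 0.48, 0.06, 0.07, -0.01, -0.68]
-> [0.5941 0.0151 0.1445]
[0.0, 0.0, 0.3, 0.0, 0.0, 0.0]
[0.0, 0.0, 0.3, 0.0, 0.0, 0.0]
[0.0, 0.0, 0.3, 0.0, 0.0, 0.0]
[0.0, 0.0, 0.3, 0.0, 0.0, 0.0]
[0.0, 0.0, 0.3, 0.0, 0.0, 0.0]
[0.0, 0.0, 0.3, 0.0, 0.0, 0.0]
[0.0, 0.0, 0.3, 0.0, 0.0, 0.0]
[0.0, 0.0, 0.35, 0.0, 0.0, 0.0]
-> [0.5789 0.0126 0.0477]
```

Call:
jog_arm(
  targets=[
    [[0.6,-0.4,0.1,0.1,-0.1,-0.7,-1],[0.6,-0.3,0.1,0.1,-0.1,-0.7,-1],[0.6,-0.3,0.1,0.1,-0.1,-0.7,-1],[0.7,-0.3,0.1,0.1,-0.1,-0.7,-1],[0.7,-0.2,0.1,0,-0.1,-0.7,-1],[0.7,-0.2,0.1,0,0,-0.7,-1],[0.7,-0.1,0.1,0.1,0,-0.7,-1],[0.7,-0.1,0.1,0.1,-0.1,-0.7,-1]],
  ],
)

```text
clock: 0.77
tcp_pos: [0.3038, -0.327, 0.2032]
eef_rot: [[0.7, 0.71, -0.072], [0.713, -0.701, 0.02], [-0.036, -0.065, -0.997]]
force: [-0.0, -0.3, 0.0]
finger_gap: 1.004
finger_force: 0.0
```

Call:
jog_arm(
  targets=[
    [[0.7,0,0.1,0,-0.1,-0.7,-1],[0.7,0,0.1,0.1,0,-0.7,-1],[0.7,0,0.1,0,-0.1,-0.7,-1],[0.7,0.1,0.1,0.1,0,-0.7,-1],[0.7,0.1,0,0,-0.1,-0.7,-1],[0.7,0.2,0,0.1,0,-0.7,-1],[0.7,0.2,0,0,-0.1,-0.7,-1],[0.7,0.2,0,0.1,0,-0.7,-1]],
  ],
)

```text
clock: 1.43
tcp_pos: [0.4497, -0.1532, 0.1759]
eef_rot: [[0.282, 0.952, -0.12], [0.959, -0.283, 0.007], [-0.027, -0.117, -0.993]]
force: [0.9, -1.5, 0.5]
finger_gap: 1.002
finger_force: 0.0
```

Call:
jog_arm(
  targets=[
    [[0.6,0.3,0,0,-0.1,-0.6,-1],[0.6,0.3,0,0.1,0,-0.7,-1],[0.6,0.4,0.1,0,-0.1,-0.6,-1],[0.6,0.4,0,0.1,0,-0.7,-1],[0.6,0.4,0,0,-0.1,-0.6,-1],[0.5,0.5,0.1,0.1,0,-0.7,-1],[0.5,0.5,0,0,-0.1,-0.6,-1],[0.5,0.5,0.1,0.1,0,-0.7,-1]],
  ],
)

```text
clock: 2.1
tcp_pos: [0.5956, 0.0148, 0.1426]
eef_rot: [[-0.167, 0.973, -0.157], [0.986, 0.165, -0.027], [0.0, -0.159, -0.987]]
force: [0.2, 0.4, 0.8]
finger_gap: 0.994
finger_force: 0.0
```

Run:
```python
from plan import *
R,n=down(YAW,np.radians(9)); c=np.array([.580,.0128,.0555])
print(r.read_state()['joint_velocities'].round(2)); plan((c+.09*n,R,4),(c-.008*n,R,12))
```

```text
[ 0.48  0.59 -0.75  0.05  0.29 -0.28]
[0.0, 0.0, 0.0, 0.0, 0.0, 0.0]
[0.0, 0.0, 0.0, 0.0, 0.0, 0.0]
[0.0, 0.0, 0.0, 0.0, 0.0, 0.0]
[0.01, -0.05, -0.04, -0.03, 0.01, 0.04]
-> [0.5938 0.0149 0.1445]
[0.0, 0.0, 0.2, 0.0, 0.0, 0.0]
[0.0, 0.0, 0.2, 0.0, 0.0, 0.0]
[0.0, 0.0, 0.2, 0.0, 0.0, 0.0]
[0.0, 0.0, 0.2, 0.0, 0.0, 0.0]
[0.0, 0.0, 0.2, 0.0, 0.0, 0.0]
[0.0, 0.0, 0.2, 0.0, 0.0, 0.0]
[0.0, 0.0, 0.2, 0.0, 0.0, 0.0]
[0.0, 0.0, 0.2, 0.0, 0.0, 0.0]
[0.0, 0.0, 0.2, 0.0, 0.0, 0.0]
[0.0, 0.0, 0.2, 0.0, 0.0, 0.0]
[0.0, 0.0, 0.2, 0.0, 0.0, 0.0]
[0.0, 0.0, 0.25, 0.0, 0.0, 0.0]
-> [0.5787 0.0125 0.0477]
```

Call:
jog_arm(
  targets=[
    [[0,0,0,0,0,0,-1],[0,0,0.3,0,0,0,-1],[0,0,0.3,0,0,0,-1],[0,0,0.3,0,0,0,-1],[0,0,0.3,0,0,0,-1],[0,0,0.3,0,0,0,-1],[0,0,0.3,0,0,0,-1],[0,0,0.2,0,0,0,-1]],
  ],
)

```text
clock: 2.77
tcp_pos: [0.5813, 0.0112, 0.0625]
eef_rot: [[-0.164, 0.974, -0.159], [0.987, 0.162, -0.026], [0.001, -0.161, -0.987]]
force: [0.2, -0.4, -0.6]
finger_gap: 1.001
finger_force: 0.0
```

Call:
jog_arm(
  targets=[
    [[0,0,0.1,0,0,0,-1],[0,0,0,0,0,0,-1],[0,0,0,0,0,0,-1],[0,0,0,0,0,0,-1],[0,0,0,0,0,0,-1],[0,0,0,0,0,0,-1],[0,0,0,0,0,0,-1],[0,0,0,0,0,0,-1]],
  ],
)

```text
clock: 3.43
tcp_pos: [0.5816, 0.0114, 0.0599]
eef_rot: [[-0.165, 0.974, -0.157], [0.986, 0.163, -0.026], [0.0, -0.159, -0.987]]
force: [-0.7, 0.5, -0.7]
finger_gap: 0.999
finger_force: 0.0
```

Run:
```python
from plan import *
R,n=down(YAW,np.radians(9)); c=np.array([.580,.0128,.0555])
plan((c-.008*n,R,1))
for m in('side','top'):
    im,W=cloud(m); cv2.imwrite(f'pics/{m}1.png',im)
```

```text
[0.04, -0.02, 0.32, -0.03, 0.0, 0.01]
-> [0.5786 0.0126 0.0474]
```

View pics/side1.png

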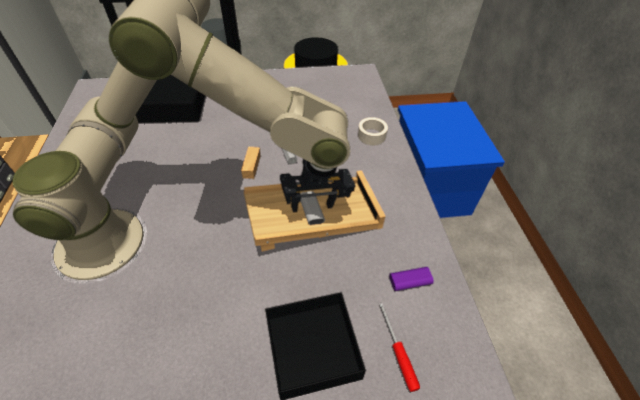

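The picture shows the fingers straddling the squashed pipe at (313,205), one on each side. I descend the last 13 mm and close.

Call:
jog_arm(
  targets=[
    [[0,0,0.1,0,0,0,-1],[0,0,0.1,0,0,0,-1],[0,0,0.1,0,0,0,-1],[0,0,0,0,0,0,-1],[0,0,0,0,0,0,0.8],[0,0,0,0,0,0,0.8],[0,0,0,0,0,0,0.8],[0,0,0,0,0,0,0.8]],
  ],
  squeeze=20,
)

```text
clock: 4.2
tcp_pos: [0.5798, 0.0111, 0.0481]
eef_rot: [[-0.165, 0.974, -0.157], [0.986, 0.162, -0.026], [0.0, -0.159, -0.987]]
force: [0.8, -0.3, 0.1]
finger_gap: 0.721
finger_force: 0.0
```

Call:
jog_arm(
  targets=[
    [[0,0,0,0,0,0,0.8],[0,0,0,0,0,0,0.8],[0,0,0,0,0,0,0.8],[0,0,-0.2,0,0,0,0.8],[0,0,-0.2,0,0,0,0.8],[0,0,-0.3,0,0,0,0.8],[0,0,-0.3,0,0,0,0.8],[0,0,-0.3,0,0,0,0.8]],
  ],
)

```text
clock: 4.87
tcp_pos: [0.5881, 0.0125, 0.1006]
eef_rot: [[-0.165, 0.974, -0.157], [0.986, 0.162, -0.026], [0.0, -0.159, -0.987]]
force: [-0.6, 0.8, -2.1]
finger_gap: 0.535
finger_force: 20.0
```

Run:
```python
from plan import *
R,n=down(np.radians(6.9)); b=np.array([.544,-.347,0])
a=b+[0,0,.15]
plan(([.57,-.05,.16],R,6),(a,R,12),(b+[0,0,.028],R,10))
```

```text
[-0.2, -0.2, -0.2, -0.3, 0.0, 0.1]
[-0.3, -0.1, -0.2, -0.3, 0.0, 0.1]
[-0.2, -0.1, -0.2, -0.3, 0.0, 0.1]
[-0.3, -0.1, -0.3, -0.3, 0.0, 0.1]
[-0.2, -0.2, -0.3, -0.3, 0.0, 0.1]
[-0.29, -0.1, -0.21, -0.33, 0.05, 0.02]
-> [ 0.5701 -0.0502  0.16  ]
[-0.6, -0.1, 0.0, 0.0, 0.0, 0.0]
[-0.6, -0.1, 0.0, 0.0, 0.0, 0.0]
[-0.6, -0.1, 0.0, 0.0, 0.0, 0.0]
[-0.6, -0.1, 0.0, 0.0, 0.0, 0.0]
[-0.6, -0.1, 0.0, 0.0, 0.0, 0.0]
[-0.6, -0.1, 0.0, 0.0, 0.0, 0.0]
[-0.6, -0.2, 0.0, 0.0, 0.0, 0.0]
[-0.6, -0.1, 0.0, 0.0, 0.0, 0.0]
[-0.6, -0.2, 0.1, 0.0, 0.0, 0.0]
[-0.6, -0.1, 0.0, 0.0, 0.0, 0.0]
[-0.6, -0.2, 0.1, 0.0, 0.0, 0.0]
[-0.69, -0.14, 0.05, 0.0, 0.0, 0.0]
-> [ 0.5439 -0.347   0.1499]
[0.0, 0.0, 0.3, 0.0, 0.0, 0.0]
[0.0, 0.0, 0.3, 0.0, 0.0, 0.0]
[0.0, 0.0, 0.3, 0.0, 0.0, 0.0]
[0.0, 0.0, 0.3, 0.0, 0.0, 0.0]
[0.0, 0.0, 0.3, 0.0, 0.0, 0.0]
[0.0, 0.0, 0.3, 0.0, 0.0, 0.0]
[0.0, 0.0, 0.3, 0.0, 0.0, 0.0]
[0.0, 0.0, 0.3, 0.0, 0.0, 0.0]
[0.0, 0.0, 0.3, 0.0, 0.0, 0.0]
[0.0, 0.0, 0.35, 0.0, 0.0, 0.0]
-> [ 0.5439 -0.347   0.0279]
```

The gap is 47 mm, so the pipe is held.

Call:
jog_arm(
  targets=[
    [[-0.2,-0.2,-0.2,-0.3,0,0.1,0.8],[-0.3,-0.1,-0.2,-0.3,0,0.1,0.8],[-0.2,-0.1,-0.2,-0.3,0,0.1,0.8],[-0.3,-0.1,-0.3,-0.3,0,0.1,0.8],[-0.2,-0.2,-0.3,-0.3,0,0.1,0.8],[-0.3,-0.1,-0.2,-0.3,0,0,0.8],[-0.6,-0.1,0,0,0,0,0.8],[-0.6,-0.1,0,0,0,0,0.8]],
  ],
)

```text
clock: 5.53
tcp_pos: [0.5678, -0.0998, 0.1602]
eef_rot: [[-0.123, 0.992, -0.0], [0.992, 0.123, -0.005], [-0.005, -0.001, -1.0]]
force: [-0.4, 0.1, -2.3]
finger_gap: 0.538
finger_force: 20.0
```

Call:
jog_arm(
  targets=[
    [[-0.6,-0.1,0,0,0,0,0.8],[-0.6,-0.1,0,0,0,0,0.8],[-0.6,-0.1,0,0,0,0,0.8],[-0.6,-0.1,0,0,0,0,0.8],[-0.6,-0.2,0,0,0,0,0.8],[-0.6,-0.1,0,0,0,0,0.8],[-0.6,-0.2,0.1,0,0,0,0.8],[-0.6,-0.1,0,0,0,0,0.8]],
  ],
)

```text
clock: 6.2
tcp_pos: [0.5508, -0.2958, 0.1557]
eef_rot: [[-0.121, 0.993, -0.003], [0.993, 0.121, -0.004], [-0.004, -0.003, -1.0]]
force: [0.4, 0.8, -2.3]
finger_gap: 0.535
finger_force: 20.0
```

Call:
jog_arm(
  targets=[
    [[-0.6,-0.2,0.1,0,0,0,0.8],[-0.7,-0.1,0,0,0,0,0.8],[0,0,0,0,0,0,0.8],[0,0,0.3,0,0,0,0.8],[0,0,0.3,0,0,0,0.8],[0,0,0.3,0,0,0,0.8],[0,0,0.3,0,0,0,0.8],[0,0,0,0,0,0,0.8]],
  ],
)

```text
clock: 6.87
tcp_pos: [0.5449, -0.3462, 0.1001]
eef_rot: [[-0.122, 0.992, -0.006], [0.992, 0.122, -0.001], [0.0, -0.006, -1.0]]
force: [-0.6, 0.0, -1.8]
finger_gap: 0.539
finger_force: 20.0
```

Run:
```python
from plan import *
R,n=down(np.radians(6.9)); b=np.array([.544,-.347,0])
plan((b+[0,0,.028],R,5))
```

```text
[0.0, 0.0, 0.4, 0.0, 0.0, 0.0]
[0.0, 0.0, 0.4, 0.0, 0.0, 0.0]
[0.0, 0.0, 0.3, 0.0, 0.0, 0.0]
[0.0, 0.0, 0.4, 0.0, 0.0, 0.0]
[-0.02, -0.01, 0.3, -0.07, 0.0, 0.03]
-> [ 0.5441 -0.3471  0.0281]
```

Call:
jog_arm(
  targets=[
    [[0,0,0.4,0,0,0,0.8],[0,0,0.4,0,0,0,0.8],[0,0,0.4,0,0,0,0.8],[0,0,0.3,0,0,0,0.8],[0,0,0.2,0,0,0,0.8],[0,0,0.1,0,0,0,0.8],[0,0,0,0,0,0,0.8],[0,0,0,0,0,0,-1]],
  ],
)

```text
clock: 7.53
tcp_pos: [0.5459, -0.3485, 0.0323]
eef_rot: [[-0.122, 0.993, -0.002], [0.993, 0.122, -0.005], [-0.005, -0.002, -1.0]]
force: [0.6, -0.1, -0.1]
finger_gap: 0.595
finger_force: 0.0
```

Call:
jog_arm(
  targets=[
    [[0,0,0,0,0,0,-1],[0,0,0,0,0,0,-1],[0,0,0,0,0,0,-1],[0,0,0,0,0,0,-1],[0,0,0,0,0,0,-1],[0,0,-0.3,0,0,0,-1],[0,0,-0.5,0,0,0,-1],[0,0,-0.7,0,0,0,-1]],
  ],
)

```text
clock: 8.2
tcp_pos: [0.545, -0.3474, 0.0914]
eef_rot: [[-0.122, 0.993, -0.005], [0.993, 0.122, -0.002], [-0.001, -0.005, -1.0]]
force: [0.3, -1.1, -1.4]
finger_gap: 0.999
finger_force: 0.0
```

Call:
jog_arm(
  targets=[
    [[0,0,-0.7,0,0,0,-1],[0.3,0,-0.7,0,0,0,-1],[0.5,0,-0.7,0,0,0,-1],[0.7,0,-0.4,0,0,0,-1],[0.7,0,0,0,0,0,-1],[0.7,0,0,0,0,0,-1],[0.7,0,0,0,0,0,-1],[0.7,0,0,0,0,0,-1]],
  ],
)

```text
clock: 8.87
tcp_pos: [0.5247, -0.1756, 0.192]
eef_rot: [[-0.121, 0.993, -0.001], [0.993, 0.121, -0.005], [-0.005, -0.002, -1.0]]
force: [-0.0, -0.1, -0.7]
finger_gap: 0.998
finger_force: 0.0
```

Run:
```python
from plan import *
im,W=cloud('side'); cv2.imwrite('pics/side2.png',im)
R,n=down(np.radians(2.9)); c=np.array([.656,.251,0])
plan((c+[0,0,.11],R,16),(c+[0,0,.009],R,10))
```

```text
[0.6, 0.3, 0.1, 0.0, 0.0, 0.1]
[0.6, 0.3, 0.1, 0.0, 0.0, 0.0]
[0.6, 0.3, 0.1, 0.0, 0.0, 0.1]
[0.6, 0.3, 0.1, 0.0, 0.0, 0.0]
[0.6, 0.3, 0.1, 0.0, 0.0, 0.1]
[0.7, 0.3, 0.1, 0.0, 0.0, 0.0]
[0.6, 0.3, 0.1, 0.0, 0.0, 0.1]
[0.7, 0.2, 0.1, 0.0, 0.0, 0.0]
[0.6, 0.3, 0.2, 0.0, 0.0, 0.1]
[0.7, 0.2, 0.1, 0.0, 0.0, 0.0]
[0.6, 0.2, 0.2, 0.0, 0.0, 0.1]
[0.7, 0.2, 0.1, 0.0, 0.0, 0.0]
[0.7, 0.3, 0.2, 0.0, 0.0, 0.1]
[0.6, 0.2, 0.1, 0.0, 0.0, 0.0]
[0.7, 0.3, 0.2, 0.0, 0.0, 0.1]
[0.62, 0.22, 0.12, -0.03, 0.03, 0.05]
-> [0.6558 0.251  0.1098]
[0.0, 0.0, 0.3, 0.0, 0.0, 0.0]
[0.0, 0.0, 0.2, 0.0, 0.0, 0.0]
[0.0, 0.0, 0.3, 0.0, 0.0, 0.0]
[0.0, 0.0, 0.2, 0.0, 0.0, 0.0]
[0.0, 0.0, 0.3, 0.0, 0.0, 0.0]
[0.0, 0.0, 0.2, 0.0, 0.0, 0.0]
[0.0, 0.0, 0.3, 0.0, 0.0, 0.0]
[0.0, 0.0, 0.2, 0.0, 0.0, 0.0]
[0.0, 0.0, 0.3, 0.0, 0.0, 0.0]
[0.0, 0.0, 0.22, 0.0, 0.0, 0.0]
-> [0.6558 0.251  0.009 ]
```

View pics/side2.png

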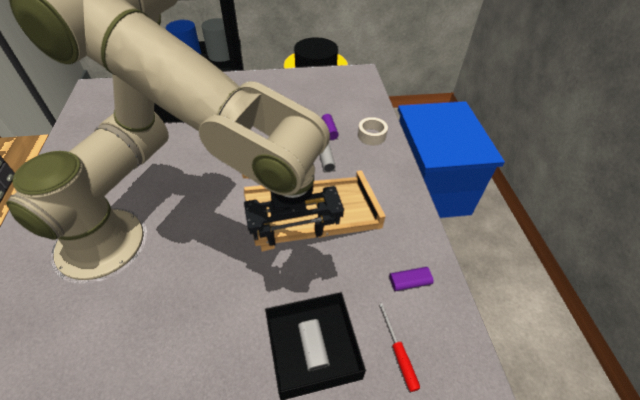

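The squashed pipe lies in the bin at (314,344), and the ramp is empty. Next is the round pipe.

Call:
jog_arm(
  targets=[
    [[0.6,0.3,0.1,0,0,0.1,-1],[0.6,0.3,0.1,0,0,0,-1],[0.6,0.3,0.1,0,0,0.1,-1],[0.6,0.3,0.1,0,0,0,-1],[0.6,0.3,0.1,0,0,0.1,-1],[0.7,0.3,0.1,0,0,0,-1],[0.6,0.3,0.1,0,0,0.1,-1],[0.7,0.2,0.1,0,0,0,-1]],
  ],
)

```text
clock: 9.58
tcp_pos: [0.5965, 0.0325, 0.1586]
eef_rot: [[-0.086, 0.996, -0.001], [0.996, 0.086, -0.005], [-0.004, -0.001, -1.0]]
force: [-0.3, -0.2, -0.6]
finger_gap: 0.999
finger_force: 0.0
```

Call:
jog_arm(
  targets=[
    [[0.6,0.3,0.2,0,0,0.1,-1],[0.7,0.2,0.1,0,0,0,-1],[0.6,0.2,0.2,0,0,0.1,-1],[0.7,0.2,0.1,0,0,0,-1],[0.7,0.3,0.2,0,0,0.1,-1],[0.6,0.2,0.1,0,0,0,-1],[0.7,0.3,0.2,0,0,0.1,-1],[0.6,0.2,0.1,0,0,0,-1]],
  ],
)

```text
clock: 10.25
tcp_pos: [0.6572, 0.2458, 0.1089]
eef_rot: [[-0.052, 0.999, -0.002], [0.999, 0.052, -0.004], [-0.004, -0.003, -1.0]]
force: [-0.0, -0.5, 0.2]
finger_gap: 0.998
finger_force: 0.0
```

Call:
jog_arm(
  targets=[
    [[0,0,0,0,0,0,-1],[0,0,0.2,0,0,0,-1],[0,0,0.3,0,0,0,-1],[0,0,0.3,0,0,0,-1],[0,0,0.3,0,0,0,-1],[0,0,0.2,0,0,0,-1],[0,0,0,0,0,0,-1],[0,0,0,0,0,0,-1]],
  ],
)

```text
clock: 10.92
tcp_pos: [0.6567, 0.2436, 0.0564]
eef_rot: [[-0.052, 0.999, -0.003], [0.999, 0.052, -0.004], [-0.004, -0.003, -1.0]]
force: [-0.5, 0.7, 0.8]
finger_gap: 0.994
finger_force: 0.0
```

Run:
```python
from plan import *
im,W=cloud('side'); cv2.imwrite('pics/side3.png',cv2.resize(im[80:240,230:430],None,fx=3,fy=3))
R,n=down(np.radians(2.9)); c=np.array([.656,.251,0])
plan((c+[0,0,.009],R,5)); print(r.read_state()['tcp_pos'])
```

```text
[0.0, 0.0, 0.2, 0.0, 0.0, 0.0]
[0.0, 0.0, 0.3, 0.0, 0.0, 0.0]
[0.1, 0.0, 0.2, 0.0, 0.0, 0.0]
[0.0, 0.0, 0.3, 0.0, 0.0, 0.0]
[0.09, -0.01, 0.2, -0.02, 0.05, 0.01]
-> [0.6561 0.2511 0.0091]
[0.65701004 0.24375325 0.05711824]
```

View pics/side3.png

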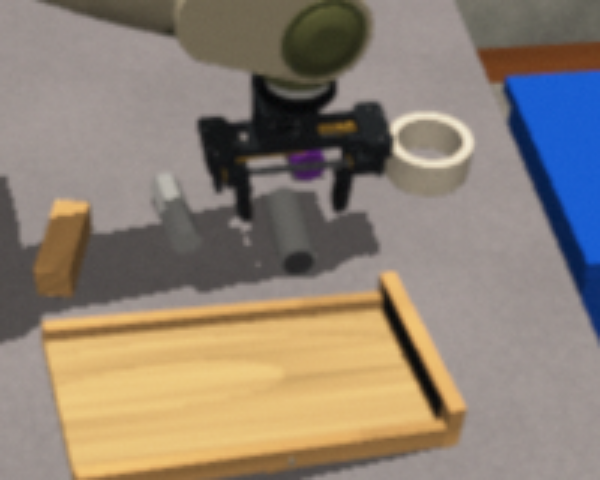

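The crop shows the fingers straddling the round pipe, whose near end is at crop pixel (297,262). I lower and grip.

Call:
jog_arm(
  targets=[
    [[0.1,0,0.2,0,0,0,-1],[0.1,0,0.3,0,0,0,-1],[0,0,0.3,0,0,0,-1],[0,0,0.2,0,0,0,-1],[0,0,0.2,0,0,0,-1],[0,0,0,0,0,0,-1],[0,0,0,0,0,0,0.8],[0,0,0,0,0,0,0.8]],
  ],
)

```text
clock: 11.63
tcp_pos: [0.6566, 0.2517, 0.0092]
eef_rot: [[-0.052, 0.999, -0.002], [0.999, 0.052, -0.004], [-0.004, -0.002, -1.0]]
force: [0.0, -0.6, -0.3]
finger_gap: 0.871
finger_force: 0.0
```

Call:
jog_arm(
  targets=[
    [[0,0,0,0,0,0,0.8],[0,0,0,0,0,0,0.8],[0,0,0,0,0,0,0.8],[0,0,0,0,0,0,0.8],[0,0,0,0,0,0,0.8],[0,0,0,0,0,0,0.8],[0,0,0,0,0,0,0.8],[0,0,0,0,0,0,0.8]],
  ],
)

```text
clock: 12.3
tcp_pos: [0.6564, 0.2517, 0.0089]
eef_rot: [[-0.052, 0.999, -0.002], [0.999, 0.052, -0.004], [-0.004, -0.002, -1.0]]
force: [-0.2, -0.1, 1.2]
finger_gap: 0.448
finger_force: 20.0
```

Run:
```python
from plan import *
s=r.read_state();print(s['tcp_pos'],s['finger_gap'],s['finger_force'])
R,n=down(YAW,np.radians(9)); x=-.10
d=np.array([np.cos(YAW),np.sin(YAW),0]); g=RAMP+x*d+[0,0,.042-x*np.tan(np.radians(9))]
t=g+n*(20-20+s['tcp_pos'][2]*1000)/1000  # tip above ramp as it was above the bench
R0=down(np.radians(2.9))[0]
plan(([.656,.251,.15],R0,6),(t+.07*n,R,14),(t+.004*n,R,8)); print(t,(t+.004*n))
```

```text
[0.65636766 0.25170187 0.00888875] 0.4481125123633252 19.985464811325073
[0.0, 0.0, -0.6, 0.0, 0.0, 0.0]
[0.0, 0.0, -0.6, 0.0, 0.0, 0.0]
[0.0, 0.0, -0.6, 0.0, 0.0, 0.0]
[0.0, 0.0, -0.6, 0.0, 0.0, 0.0]
[0.0, 0.0, -0.6, 0.0, 0.0, 0.0]
[-0.03, -0.02, -0.53, -0.03, 0.05, 0.02]
-> [0.6559 0.2511 0.1501]
[-0.4, -0.3, 0.0, 0.1, 0.0, -0.1]
[-0.4, -0.3, 0.0, 0.1, 0.0, -0.1]
[-0.4, -0.3, 0.0, 0.1, 0.0, -0.1]
[-0.4, -0.3, 0.0, 0.1, 0.0, -0.1]
[-0.4, -0.3, 0.0, 0.1, 0.0, -0.1]
[-0.4, -0.3, 0.1, 0.1, 0.0, -0.1]
[-0.4, -0.3, 0.1, 0.2, 0.0, -0.1]
[-0.4, -0.4, 0.1, 0.1, 0.0, -0.1]
[-0.4, -0.3, 0.0, 0.2, 0.0, -0.1]
[-0.4, -0.4, 0.1, 0.1, 0.0, -0.1]
[-0.4, -0.4, 0.1, 0.2, 0.0, -0.1]
[-0.4, -0.3, 0.1, 0.1, 0.0, -0.1]
[-0.4, -0.4, 0.0, 0.2, 0.0, 0.0]
[-0.4, -0.33, 0.07, 0.11, -0.09, -0.09]
-> [0.494  0.0081 0.1357]
[0.0, 0.0, 0.2, 0.0, 0.0, 0.0]
[0.0, 0.0, 0.2, 0.0, 0.0, 0.0]
[0.0, 0.0, 0.2, 0.0, 0.0, 0.0]
[0.0, 0.0, 0.2, 0.0, 0.0, 0.0]
[0.0, 0.0, 0.2, 0.0, 0.0, 0.0]
[0.0, 0.0, 0.2, 0.0, 0.0, 0.0]
[0.0, 0.0, 0.2, 0.0, 0.0, 0.0]
[0.0, 0.0, 0.25, 0.0, 0.0, 0.0]
-> [0.4838 0.0065 0.0705]
[0.48311462 0.00649451 0.06661775] [0.48373195 0.00659671 0.07056851]
```

Call:
jog_arm(
  targets=[
    [[0,0,-0.3,0,0,0,0.8],[0,0,-0.6,0,0,0,0.8],[0,0,-0.6,0,0,0,0.8],[0,0,-0.6,0,0,0,0.8],[0,0,-0.6,0,0,0,0.8],[0,0,-0.5,0,0,0,0.8],[0,0,-0.3,0,0,0,0.8],[-0.4,-0.3,0,0.1,0,-0.1,0.8]],
  ],
)

```text
clock: 12.97
tcp_pos: [0.6466, 0.2377, 0.1521]
eef_rot: [[-0.063, 0.998, -0.006], [0.998, 0.063, -0.003], [-0.003, -0.006, -1.0]]
force: [-0.0, -0.9, -2.6]
finger_gap: 0.446
finger_force: 20.0
```

Call:
jog_arm(
  targets=[
    [[-0.4,-0.3,0,0.1,0,-0.1,0.8],[-0.4,-0.3,0,0.1,0,-0.1,0.8],[-0.4,-0.3,0,0.1,0,-0.1,0.8],[-0.4,-0.3,0,0.1,0,-0.1,0.8],[-0.4,-0.3,0.1,0.1,0,-0.1,0.8],[-0.4,-0.3,0.1,0.2,0,-0.1,0.8],[-0.4,-0.4,0.1,0.1,0,-0.1,0.8],[-0.4,-0.3,0,0.2,0,-0.1,0.8]],
  ],
)

```text
clock: 13.63
tcp_pos: [0.5553, 0.0983, 0.1411]
eef_rot: [[-0.131, 0.986, -0.101], [0.991, 0.13, -0.013], [-0.0, -0.102, -0.995]]
force: [-0.4, -0.8, -1.3]
finger_gap: 0.443
finger_force: 20.0
```

Call:
jog_arm(
  targets=[
    [[-0.4,-0.4,0.1,0.1,0,-0.1,0.8],[-0.4,-0.4,0.1,0.2,0,-0.1,0.8],[-0.4,-0.3,0.1,0.1,0,-0.1,0.8],[-0.4,-0.4,0,0.2,0,0,0.8],[-0.4,-0.3,0.1,0.1,0,-0.1,0.8],[0,0,0,0,0,0,0.8],[0,0,0,0,0,0,0.8],[0,0,0,0,0,0,0.8]],
  ],
)

```text
clock: 14.3
tcp_pos: [0.4963, 0.0096, 0.1347]
eef_rot: [[-0.164, 0.974, -0.157], [0.986, 0.163, -0.022], [0.004, -0.159, -0.987]]
force: [0.1, 0.3, -0.9]
finger_gap: 0.449
finger_force: 20.0
```

Run:
```python
from plan import *
s=r.read_state();print(s['tcp_pos'],s['finger_gap'],s['finger_force'])
R,n=down(YAW,np.radians(9)); t=np.array([.4831,.0065,.0666])
plan((t+.03*n,R,7),(t+.004*n,R,5))
im,W=cloud('side'); cv2.imwrite('pics/side4.png',cv2.resize(im[80:260,200:430],None,fx=3,fy=3))
```

```text
[0.49627724 0.00961885 0.13472218] 0.4485174988878871 19.986858665943146
[0.0, 0.0, 0.1, 0.0, 0.0, 0.0]
[0.0, 0.0, 0.1, 0.0, 0.0, 0.0]
[0.0, 0.0, 0.2, 0.0, 0.0, 0.0]
[0.0, 0.0, 0.1, 0.0, 0.0, 0.0]
[0.0, 0.0, 0.2, 0.0, 0.0, 0.0]
[0.0, 0.0, 0.1, 0.0, 0.0, 0.0]
[-0.03, -0.06, 0.18, -0.03, -0.04, 0.02]
-> [0.488  0.0072 0.0964]
[0.0, 0.0, 0.1, 0.0, 0.0, 0.0]
[0.0, 0.0, 0.1, 0.0, 0.0, 0.0]
[0.0, 0.0, 0.2, 0.0, 0.0, 0.0]
[0.0, 0.0, 0.1, 0.0, 0.0, 0.0]
[0.0, -0.01, 0.15, 0.0, 0.0, 0.0]
-> [0.4836 0.0065 0.0708]
```

View pics/side4.png

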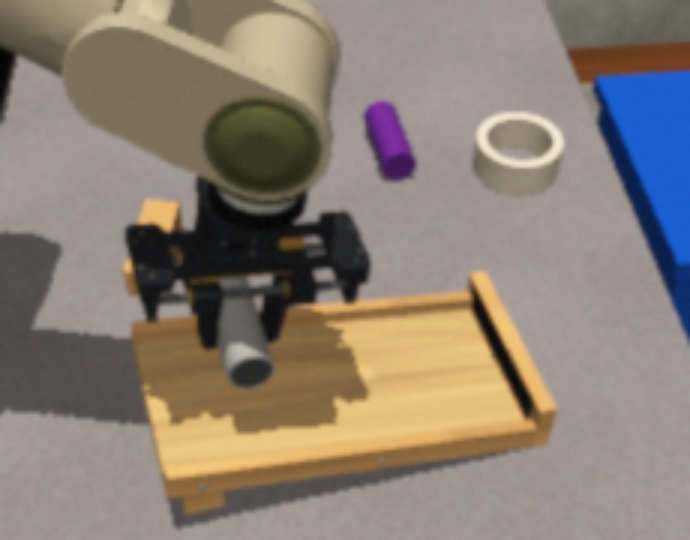

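The round pipe is held crosswise over the upper part of the ramp, between the rails, with its end at crop pixel (250,365). I lower to about 3 mm above the surface, then creep to contact.

Call:
jog_arm(
  targets=[
    [[0,0,0.2,0,0,0,0.8],[0,0,0.3,0,0,0,0.8],[0,0,0.3,0,0,0,0.8],[0,0,0.3,0,0,0,0.8],[0,0,0.3,0,0,0,0.8],[0,0,0.2,0,0,0,0.8],[0,0,0,0,0,0,0.8],[0,0,0,0,0,0,0.8]],
  ],
  squeeze=10,
)

```text
clock: 15.02
tcp_pos: [0.486, 0.008, 0.0712]
eef_rot: [[-0.165, 0.974, -0.158], [0.986, 0.163, -0.022], [0.004, -0.16, -0.987]]
force: [0.3, -1.2, -1.8]
finger_gap: 0.447
finger_force: 10.0
```

Call:
jog_arm(
  targets=[
    [[0,0,0.03,0,0,0,0.8],[0,0,0,0,0,0,0.8],[0,0,0.03,0,0,0,0.8],[0,0,0,0,0,0,0.8],[0,0,0,0,0,0,0.8],[0,0,0,0,0,0,0.8],[0,0,0,0,0,0,0.8],[0,0,0,0,0,0,0.8]],
  ],
)

```text
clock: 15.68
tcp_pos: [0.4856, 0.0077, 0.069]
eef_rot: [[-0.164, 0.974, -0.158], [0.986, 0.163, -0.023], [0.004, -0.159, -0.987]]
force: [-0.3, -0.2, -1.6]
finger_gap: 0.447
finger_force: 10.0
```

Call:
jog_arm(
  targets=[
    [[0,0,0.03,0,0,0,0.8],[0,0,0,0,0,0,0.8],[0,0,0.03,0,0,0,0.8],[0,0,0,0,0,0,0.8],[0,0,0,0,0,0,0.8],[0,0,0,0,0,0,0.8],[0,0,0,0,0,0,0.8],[0,0,0,0,0,0,0.8]],
  ],
)

```text
clock: 16.35
tcp_pos: [0.4852, 0.0077, 0.0667]
eef_rot: [[-0.164, 0.974, -0.158], [0.986, 0.163, -0.022], [0.004, -0.159, -0.987]]
force: [-0.8, 0.6, -2.1]
finger_gap: 0.45
finger_force: 10.0
```

Call:
jog_arm(
  targets=[
    [[0,0,0.03,0,0,0,0.8],[0,0,0,0,0,0,0.8],[0,0,0,0,0,0,0.8],[0,0,0,0,0,0,0.8],[0,0,0,0,0,0,0.8],[0,0,0,0,0,0,0.8],[0,0,0,0,0,0,0.8],[0,0,0,0,0,0,0.8]],
  ],
)

```text
clock: 17.02
tcp_pos: [0.4852, 0.0076, 0.0659]
eef_rot: [[-0.164, 0.974, -0.157], [0.986, 0.163, -0.023], [0.004, -0.159, -0.987]]
force: [-1.3, 0.5, 6.2]
finger_gap: 0.451
finger_force: 10.0
```

Contact is made, at 6 N. I release and lift clear along the ramp normal.

Call:
jog_arm(
  targets=[
    [[0,0,0,0,0,0,-1],[0,0,0,0,0,0,-1],[0,0,-0.2,0,0,0,-1],[0,0,-0.8,0,0,0,-1],[0,0,-1,0,0,0,-1],[0,0,-1,0,0,0,-1],[0,0,-0.5,0,0,0,-1],[0,0,0,0,0,0,-1]],
  ],
)

```text
clock: 17.68
tcp_pos: [0.5091, 0.0106, 0.2085]
eef_rot: [[-0.165, 0.975, -0.149], [0.986, 0.163, -0.024], [0.001, -0.151, -0.989]]
force: [0.8, -0.5, 0.7]
finger_gap: 0.999
finger_force: 0.0
```

Call:
jog_arm(
  targets=[
    [[0,0,0,0,0,0,-1],[0,0,0,0,0,0,-1],[0,0,0,0,0,0,-1],[0,0,0,0,0,0,-1],[0,0,0,0,0,0,-1],[0,0,0,0,0,0,-1],[0,0,0,0,0,0,-1],[0,0,0,0,0,0,-1]],
  ],
)

```text
clock: 18.35
tcp_pos: [0.507, 0.0108, 0.2035]
eef_rot: [[-0.164, 0.974, -0.158], [0.986, 0.163, -0.022], [0.004, -0.159, -0.987]]
force: [-0.3, -0.0, 0.1]
finger_gap: 1.001
finger_force: 0.0
```

Call:
jog_arm(
  targets=[
    [[0,0,0,0,0,0,-1],[0,0,0,0,0,0,-1],[0,0,0,0,0,0,-1],[0,0,0,0,0,0,-1],[0,0,0,0,0,0,-1],[0,0,0,0,0,0,-1],[0,0,0,0,0,0,-1],[0,0,0,0,0,0,-1]],
  ],
)

```text
clock: 19.02
tcp_pos: [0.5071, 0.0108, 0.2037]
eef_rot: [[-0.164, 0.974, -0.158], [0.986, 0.163, -0.022], [0.004, -0.159, -0.987]]
force: [0.2, -0.6, -0.1]
finger_gap: 1.001
finger_force: 0.0
```

Run:
```python
from plan import *
im,W=cloud('side'); cv2.imwrite('pics/side5.png',im)
print(r.read_state()['clock'])
```

```text
19.0667
```

View pics/side5.png

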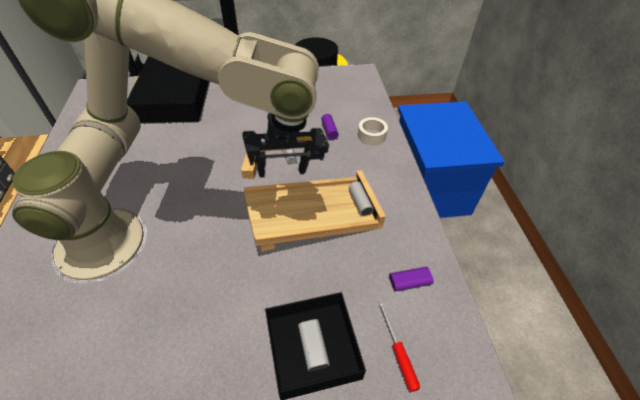

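The round pipe is at the foot by the stop board, at (360,198), and the squashed pipe is in the bin at (314,344). I let it settle, check the position and hand in.

Call:
jog_arm(
  targets=[
    [[0,0,0,0,0,0,-1],[0,0,0,0,0,0,-1],[0,0,0,0,0,0,-1],[0,0,0,0,0,0,-1],[0,0,0,0,0,0,-1],[0,0,0,0,0,0,-1],[0,0,0,0,0,0,-1],[0,0,0,0,0,0,-1]],
  ],
)

```text
clock: 19.73
tcp_pos: [0.5071, 0.0108, 0.2037]
eef_rot: [[-0.164, 0.974, -0.158], [0.986, 0.163, -0.022], [0.004, -0.159, -0.987]]
force: [0.7, 0.4, 0.2]
finger_gap: 1.001
finger_force: 0.0
```

Call:
jog_arm(
  targets=[
    [[0,0,0,0,0,0,-1],[0,0,0,0,0,0,-1],[0,0,0,0,0,0,-1],[0,0,0,0,0,0,-1],[0,0,0,0,0,0,-1],[0,0,0,0,0,0,-1],[0,0,0,0,0,0,-1],[0,0,0,0,0,0,-1]],
  ],
)

```text
clock: 20.4
tcp_pos: [0.5071, 0.0108, 0.2037]
eef_rot: [[-0.164, 0.974, -0.158], [0.986, 0.163, -0.022], [0.004, -0.159, -0.987]]
force: [0.4, 0.7, -0.2]
finger_gap: 0.998
finger_force: 0.0
```

Run:
```python
from plan import *
def c():
    im,W=cloud('side'); g=cv2.cvtColor(im,cv2.COLOR_BGR2HSV)[180:218,345:376]
    Q=W[180:218,345:376]; m=(g[...,1]<50)&np.isfinite(Q[...,2])
    d=Q[m]-RAMP; R=np.array([[np.cos(YAW),np.sin(YAW)],[-np.sin(YAW),np.cos(YAW)]])
    q=d[:,:2]@R.T; m2=(d[:,2]>.03)&(d[:,2]<.07); k=q[m2]; print(k.min(0).round(3),k.max(0).round(3),np.median(k,0).round(3),d[m2][:,2].max())
c(); c()
print(r.sign_off())
```

```text
[ 0.131 -0.065] [0.172 0.07 ] [ 0.146 -0.013] 0.06060352987451323
[ 0.13  -0.066] [0.171 0.069] [ 0.146 -0.013] 0.0607036231593574
the job is handed in; nothing more can be done
None
```

The job is handed in at about 20 s: the squashed pipe is in the scrap bin, and the round pipe rolled down the ramp by itself and lies still at the stop board, about 0.15 m downhill of the ramp's middle; the hand-in returned no verdict.

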